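# Start the sieving station from its switch box

## Task

Start up the sieving station from its grey switch box: press in the blue button (power), then the yellow one (dust extraction), then the green one (shaker), each lightly and until it is fully in, where it stays. Do not touch the red stop button, lift nothing, and leave the tin, vials and weight around the box standing where they are. Finish with the arm clear of everything.

Things in the scene. Friction and masses are not known exactly. Their poses are not given: they have to be found in the camera images.
- switch_box: grey switch box fixed to the table, 170 x 170 x 50 mm, with an aluminium lid carrying four buttons in a 2 x 2 square, 78 mm between neighbours (each 39 mm from both centre lines); origin under its centre on the table; axes along its sides. Which colour sits in which of the four places changes
- sieve_shaker: tall fixed sieve shaker with its tower of sieves at the right of the box, 300 mm wide (y), 380 mm deep (x), 0.7 m high; origin under its centre, on the table; never moves: keep the arm out of it
- blue_top (a point): top centre of the blue button cap, a flat-topped cylinder 33 mm across standing upright; z up. It stands 22 mm above the box's lid (72 mm above the table) when out, 62 mm above the table when fully in
- blue_button (a joint): how far the blue button is pushed in, m: 0 is out, 0.010 fully in. It slides straight down against 2.5 to 3 N of friction, has no return spring and stays where it is left. A rubber cushion beneath it softens the end stop: the whole button gives 0.5 mm per newton, up to 5 mm, and comes back when let go
- blue_unit: the whole blue button with its steel collar (45 mm across, 6 mm high); origin under its centre, on the box's lid (50 mm above the table)
- yellow_top (a point): top centre of the yellow button cap, a flat-topped cylinder 33 mm across standing upright; z up. It stands 22 mm above the box's lid (72 mm above the table) when out, 62 mm above the table when fully in
- yellow_button (a joint): how far the yellow button is pushed in, m: 0 is out, 0.010 fully in. It slides straight down against 2.5 to 3 N of friction, has no return spring and stays where it is left. A rubber cushion beneath it softens the end stop: the whole button gives 0.5 mm per newton, up to 5 mm, and comes back when let go
- yellow_unit: the whole yellow button with its steel collar (45 mm across, 6 mm high); origin under its centre, on the box's lid (50 mm above the table)
- green_top (a point): top centre of the green button cap, a flat-topped cylinder 33 mm across standing upright; z up. It stands 22 mm above the box's lid (72 mm above the table) when out, 62 mm above the table when fully in
- green_button (a joint): how far the green button is pushed in, m: 0 is out, 0.010 fully in. It slides straight down against 2.5 to 3 N of friction, has no return spring and stays where it is left. A rubber cushion beneath it softens the end stop: the whole button gives 0.5 mm per newton, up to 5 mm, and comes back when let go
- green_unit: the whole green button with its steel collar (45 mm across, 6 mm high); origin under its centre, on the box's lid (50 mm above the table)
- red_unit: the red mushroom-shaped stop button on its yellow disc, in the remaining place: head 40 mm across, its top 32 mm above the box's lid (82 mm above the table); origin under its centre on the lid
- red_stop (a joint): how far the red stop button is pushed in, m: 0 is out, 0.004 fully in
- moisture_tin: loose small round white tin, 64 mm across, 30 mm high, behind the box; origin under its centre
- vial_red: loose glass sample vial with a red cap, 27 mm across, 70 mm high, behind the box; origin under its centre
- vial_black: loose glass sample vial with a black cap, 27 mm across, 70 mm high, behind the box; origin under its centre
- weight: loose small silver calibration weight with a knob, 28 mm across, 38 mm high, at the left of the box; origin under its centre
There are look-alikes about, which are no part of the job. Leave any pink look-alike of the vial_red alone.

How it is judged:
By the outcome, as a careful person would: the job done as asked, in the order asked, and still so for the second after the job is handed in, with the robot touching nothing.
It also fails if it takes over 51 s, if anything falls off the work surface, if the arm or the gripper's body presses on something with over 40 N, if the wrist force passes 120 N, or if a joint passes its speed limit or range.

## Robot

A 6-joint arm with a two-finger parallel gripper is mounted at the origin on a cart in front of the work surface, level with it; the furniture and walls round the work are solid. World frame = base frame: x ahead of the robot, y to its left, z up, the work surface at z = 0. Lengths are in mm, angles in degrees, forces in N, time in s.
With the tool pointing down it reaches from about 350 to 850 mm from the base axis. Payload 8.1 kg.
Tool frame: the origin (TCP) lies midway between the tips of the shut fingers; the grasp point (between the pads) lies 19 mm behind it (r.grasp_offset is the distance from the TCP to the grasp point, in mm); z points along the fingers, x is the direction in which the jaws open and shut, and the axes are right-handed (so a half turn about z gives the same grasp; the last joint's range is limited). The gripper opens to 85 mm and grips with 20 to 120 N. Pads are 22 mm wide; open, the fingers measure 114 mm over their backs; the gripper's body (76 mm by 85 mm) begins 54 mm behind the grasp point. The pads swing forward as they close: fully open they stand 13 mm farther back than shut.
Start: joints at [-78.862, 7.471, 85.268, -0, 87.261, -4.893], TCP at [165.718, -576.665, 231.292] pointing down, gripper open.
Joint ranges: [-169.43, 169.43], [-51.17, 129.36], [1.28, 143.12], [-76.62, 256.62], [0, 156.53], [-152.29, 152.29]. Speed limits (degrees/s): [136.94, 136.94, 159.86, 180, 180, 180].

## Interface

Orientations are given as [roll, pitch, yaw] about the fixed x, y, z axes, in that order (R = Rz(yaw) Ry(pitch) Rx(roll)).
In Python, from bench import r, optics, hand_in gives the robot as it stands.
- The arm moves only by the shell command python3 -m pendant 'ROWS' [FORCE]. ROWS is JSON, a list of rows, each a list of 5 numbers: the opening, from 0 (shut) to 1 (fully open), then the shift along the tool's x, y, z in mm, then the turn about the tool's z in degrees. A call has 1 to 10 rows; each row shifts and turns the commanded pose from where the row before left it, along the tool's axes as they then stand; what a row does not reach is not made up. A row lasts 1/10 s, in which the tool goes at most 50 mm and 8.59 degrees, less where a joint would pass 70% of its speed; a pose out of reach is approached as far as the arm can. A call with a gripper value outside its range is refused whole. The fingers move at their own pace and stop on an object; FORCE is the grip in N (left out, the last holds). Time passes only in rows, so rows that do not move let the fingers close. It gives the time, the measured TCP pose, the force and the opening at its end, in the units of the state.
- r.sense(): the state, without advancing time (a new reading comes with each control period).
- optics.snapshot(name): name is "side" or "top" or "wrist"; returns (picture, depth): 420x560x3 uint8, blue, green, red; 420x560 float32, mm along the optical axis (not along the pixel's ray), 0 where there is no reading.
- optics.camera_params(name): a dict with "camera_matrix" (3x3 intrinsics, pixels), "eye" and "orientation" of the camera in the world. Camera axes: x right, y down, z forward; pixel columns grow to the right and rows downward; lengths in mm; the calibration is good to about 2 mm. A picture is of the moment at which its call begins: read the wrist's pose just before it. camera_params takes no time and is no camera call; for the wrist camera it gives the pose at the moment of the call.
- hand_in(): hands the job in, once; it reports no verdict.
Trained networks look in the newest picture that a camera, given by its name, has taken for a name from the list of things; names that differ only in an ending like _2 or _b are one class to them, and where a whole thing is asked for, a point or a joint stands for the part that bears it (a point fixed in the world has none). Each returns a list of dicts, best first, with "score" (0 to 1); they miss things now and then, are a little off and sometimes report something else, mostly with a low value. They report only what shows in the picture. A call takes as long as a camera call. They do not tell look-alikes from the thing itself.
- optics.search_frame(camera, query): "at" ([x, y, z] in mm, in world coordinates, good to about 4 mm: the middle of the surface that is visible of it).
The state is a dict: "time": time; "joint_pos": joint angles; "qd": joint speeds; "joint_efforts": joint torques, N m; "tool_pos": TCP position; "tcp_rot": TCP orientation; "ft_force": force on the tool from outside, world axes, zero at the start; "wrist_torque": the same for the moment, N m; "finger_gap": finger opening in mm.
Only numpy, scipy, OpenCV 4.12 (cv2) and the standard library are available. Lean on these libraries where they do the work, as an engineer would, in place of code of your own. Each camera call takes 0.05 s, during which the arm holds its last target. There are 200 camera calls.

## Working session

There is one attempt and no reset: what is moved stays moved. The work goes in short steps, Python scripts to look and compute and a shell command to move; the robot and the scene stay as the last step left them, time stands still between calls to the robot, and variables do not carry over. Pictures are saved under pics/ and viewed, about 8 in all and at most 12, crops included, and the job is handed in when it is done.

```bash
mkdir -p pics
python3 - <<'E'
from bench import r, optics
import cv2, numpy as np
s=r.sense(); print(s['time'],s['tool_pos'],s['tcp_rot'],s['ft_force'],s['finger_gap'])
for n in ("top","side"):
    p,d=optics.snapshot(n); cv2.imwrite(f'pics/{n}1.png',p); np.save(f'{n}_d.npy',d)
    c=optics.camera_params(n); print(n,c)
    for q in ("switch_box","blue_unit","yellow_unit","green_unit","red_unit","weight"):
        print(q,[(np.round(x['at'],0).tolist(),round(x['score'],2)) for x in optics.search_frame(n,q)[:3]])
print(r.sense()['time'])
E
```

```text
0.0 [ 165.61748515 -576.11083638  230.23506326] [-1.79990939e+02  1.06973624e-01 -7.39674049e+01] [-0.93328589 -0.96249085  0.03770814] 85.35172480226431
top {'camera_matrix': array([[519.88738101,   0.        , 280.79082926],
       [  0.        , 519.88738101, 210.70950708],
       [  0.        ,   0.        ,   1.        ]]), 'eye': array([ 520.3891066 ,  140.71141551, 1079.032554  ]), 'orientation': array([-175.09530957,   -1.89683631,  -88.82817569])}
switch_box [([549.0, 256.0, 49.0], 0.82), ([574.0, 305.0, 71.0], 0.59), ([502.0, 286.0, 68.0], 0.55)]
blue_unit [([568.0, 308.0, 58.0], 0.73), ([596.0, 235.0, 85.0], 0.54), ([670.0, 270.0, 67.0], 0.46)]
yellow_unit [([522.0, 215.0, 55.0], 0.71)]
green_unit []
red_unit [([593.0, 235.0, 76.0], 0.8), ([662.0, 346.0, 33.0], 0.4)]
weight [([557.0, 380.0, 26.0], 0.55), ([568.0, 310.0, 56.0], 0.39), ([503.0, 285.0, 55.0], 0.34)]
side {'camera_matrix': array([[418.91545605,   0.        , 285.49893408],
       [  0.        , 418.91545605, 209.40411306],
       [  0.        ,   0.        ,   1.        ]]), 'eye': array([-102.4212532 ,  292.83233103,  527.69455225]), 'orientation': array([-120.61512533,    0.68093499, -102.8950853 ])}
switch_box [([485.0, 260.0, 51.0], 0.94), ([563.0, 313.0, 70.0], 0.5), ([486.0, 290.0, 58.0], 0.21)]
blue_unit [([562.0, 308.0, 57.0], 0.96)]
yellow_unit [([511.0, 212.0, 57.0], 0.9), ([586.0, 236.0, 78.0], 0.4)]
green_unit [([484.0, 287.0, 59.0], 0.66), ([584.0, 237.0, 78.0], 0.49)]
red_unit [([584.0, 237.0, 63.0], 0.74)]
weight [([551.0, 377.0, 24.0], 0.85)]
0.7
```

View pics/top1.png

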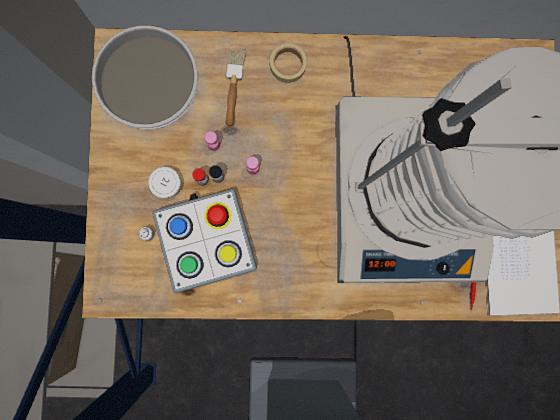

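View pics/side1.png

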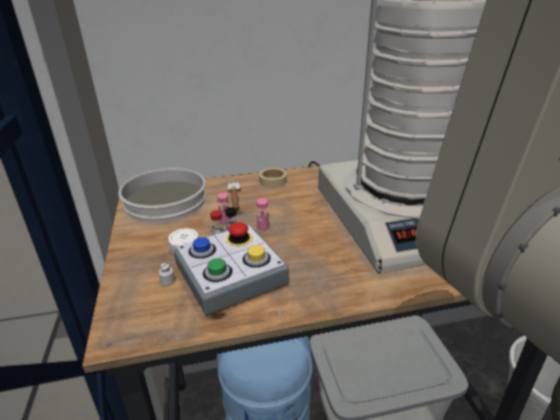

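The top view shows blue at (179,226), red at (217,215), green at (188,265) and yellow at (228,254), all on the lid. There are no other buttons that could be confused with them. The pink vials at (212,140) and (252,164) are look-alikes and are not part of the job. The shaker stands between the arm's start and the box, so I need its extents as well as the button positions.

```bash
cat > h.py <<'E'
import numpy as np, cv2
from scipy.spatial.transform import Rotation as R
from bench import r, optics
def cam(n):
    c=optics.camera_params(n); return c['camera_matrix'],np.array(c['eye']),R.from_euler('xyz',c['orientation'],degrees=True).as_matrix()
def onplane(c,uv,z):
    K,e,M=c; d=M@np.linalg.solve(K,[uv[0],uv[1],1.]); return e+d*(z-e[2])/d[2]
def cloud(c,d):
    K,e,M=c; v,u=np.indices(d.shape); P=np.stack([(u-K[0,2])/K[0,0]*d,(v-K[1,2])/K[1,1]*d,d],-1)@M.T+e
    P[d<=0]=np.nan; return P
HUE=dict(blue=(100,125),yellow=(22,35),green=(50,85))
E
cat > m.py <<'E'
from h import *
for n in ("top","side"):
    c=cam(n); p=cv2.imread(f'pics/{n}1.png'); d=np.load(f'{n}_d.npy'); P=cloud(c,d); h=cv2.cvtColor(p,cv2.COLOR_BGR2HSV)
    box=(abs(P[...,0]-545)<95)&(abs(P[...,1]-262)<95)
    for k,(a,b) in HUE.items():
        m=box&(h[...,0]>=a)&(h[...,0]<=b)&(h[...,1]>120)&(P[...,2]>67)
        v,u=np.nonzero(m); 
        q=(u.min()/2+u.max()/2,v.min()/2+v.max()/2) if len(u) else (0,0)
        print(n,k,len(u),np.round(q,1),np.round(onplane(c,(u.mean(),v.mean()),72),1), 'depth z',np.round(np.nanmedian(P[m][:,2]),1))
    m=np.isfinite(P[...,2])&(P[...,1]<150)&(P[...,0]>250)&(P[...,1]>-400)
    for lo,hi in ((30,130),(130,250),(250,720)):
        s=P[m&(P[...,2]>lo)&(P[...,2]<hi)]
        if len(s): print(n,lo,hi,len(s),np.round(np.percentile(s[:,:2],[0.5,2,98,99.5],axis=0),0).tolist())
E
python3 m.py
```

```text
top blue 210 [177.5 225.5] [574.2 307.7  72. ] depth z 71.8
top yellow 207 [220.5 233.5] [524.9 211.5  72. ] depth z 72.0
top green 205 [188.5 264.5] [500.  284.3  72. ] depth z 71.4
top 30 130 20030 [[474.0, -391.0], [479.0, -364.0], [1008.0, 114.0], [1009.0, 141.0]]
top 130 250 3427 [[547.0, -397.0], [550.0, -385.0], [1008.0, -33.0], [1009.0, 3.0]]
top 250 720 26730 [[551.0, -180.0], [555.0, -176.0], [748.0, -24.0], [756.0, -16.0]]
side blue 130 [200.5 242.5] [568.3 309.3  72. ] depth z 71.7
side yellow 144 [255.5 251.5] [516.5 212.9  72. ] depth z 71.7
side green 152 [216.5 264.5] [492.9 286.6  72. ] depth z 71.8
side 30 130 10281 [[469.0, -178.0], [472.0, -162.0], [1010.0, 132.0], [1011.0, 146.0]]
side 130 250 9402 [[552.0, -182.0], [557.0, -171.0], [1010.0, 138.0], [1011.0, 147.0]]
side 250 720 22977 [[551.0, -184.0], [555.0, -176.0], [1010.0, 136.0], [1011.0, 147.0]]
```

Positions from the top camera agree with the given geometry: neighbour distances come out at 77–78 mm and cap tops at z≈72. The side camera reads about 6 mm nearer because it sees the cap walls. The shaker occupies x≥470 and y from about -285 to 20, so I'll go round in front of it at x≈365 with the gripper shut.

```bash
cat > go.py <<'E'
import sys
from h import *
s=r.sense(); p=np.array(s['tool_pos']); M=R.from_euler('xyz',s['tcp_rot'],degrees=True).as_matrix()
print(s['time'],p.round(1),np.round(s['tcp_rot'],1),np.round(s['ft_force'],1),round(s['finger_gap'],1),np.round(s['joint_pos'],0))
for a in sys.argv[1:]:
    t=np.array(eval(a),float); print(a,'shift',(M.T@(t-p)).round(1)); p=t
E
python3 -m pendant '[[0,-33.7,-26.3,0,0],[0,-33.7,-26.3,0,0],[0,-33.7,-26.3,0,0],[0,-33.7,-26.3,0,0],[0,-33.7,-26.3,0,0],[0,-33.7,-26.3,0,0],[0,-33.7,-26.3,0,0],[0,-33.7,-26.3,0,0],[0,-33.7,-26.3,0,0],[0,-33.7,-26.3,0,0]]' 20
python3 go.py 365,20,231 365,180,231 540,262,231
```

```text
time: 1.7
tool_pos: [325.8, -178.6, 231.6]
tcp_rot: [-179.9, -0.1, -74.0]
ft_force: [1.0, -0.9, 1.0]
finger_gap: 0.2
1.7 [ 325.8 -178.6  231.6] [-1.799e+02 -1.000e-01 -7.400e+01] [ 1.  -0.9  1. ] 0.2 [-37. -31. 118.   0.  92.  37.]
365,20,231 shift [-180.1  -92.5    0.5]
365,180,231 shift [-1.538e+02 -4.410e+01 -1.000e-01]
540,262,231 shift [-3.060e+01 -1.908e+02  1.000e-01]
```

```bash
python3 -m pendant '[[0,-36,-18.5,0,0],[0,-36,-18.5,0,0],[0,-36,-18.5,0,0],[0,-36,-18.5,0,0],[0,-36,-18.5,0,0],[0,-38.5,-11,0,0],[0,-38.5,-11,0,0],[0,-38.5,-11,0,0],[0,-38.5,-11,0,0]]'
python3 go.py 490,235,200 574,308,100
```

```text
time: 2.6
tool_pos: [364.2, 180.4, 231.7]
tcp_rot: [-179.9, -0.0, -74.0]
ft_force: [0.7, -0.8, 0.3]
finger_gap: 0.2
2.6 [364.2 180.4 231.7] [-179.9   -0.   -74. ] [ 0.7 -0.8  0.3] 0.2 [ 19. -24. 114.  -0.  90.  93.]
490,235,200 shift [ -17.7 -136.    31.8]
574,308,100 shift [ -46.9 -100.8  100.1]
```

```bash
python3 -m pendant '[[0,-4.5,-34,5,0],[0,-4.5,-34,5,0],[0,-4.5,-34,5,0],[0,-4.5,-34,5,0],[0,0,0,0,0],[0,0,0,0,0]]'
cat > w.py <<'E'
import sys
from h import *
c=cam("wrist"); p,d=optics.snapshot("wrist"); cv2.imwrite(f'pics/{sys.argv[1]}.png',p); P=cloud(c,d); h=cv2.cvtColor(p,cv2.COLOR_BGR2HSV)
box=(abs(P[...,0]-545)<95)&(abs(P[...,1]-262)<95)
print('eye',c[1].round(0))
for k,(a,b) in HUE.items():
    m=box&(h[...,0]>=a)&(h[...,0]<=b)&(h[...,1]>100)&(P[...,2]>52)
    if m.sum()<200: print(k,'few',m.sum()); continue
    n,l,st,ce=cv2.connectedComponentsWithStats(m.astype(np.uint8)); i=1+st[1:,4].argmax(); m=l==i
    zt=np.median(P[m][:,2]); m&=abs(P[...,2]-zt)<3
    v,u=np.nonzero(m); q,rad=cv2.minEnclosingCircle(np.c_[u,v].astype(np.float32))
    print(k,st[i,4],'px',np.round(q,0),'xyz',onplane(c,q,zt).round(1),'mean',P[m].mean(0).round(1),'dia',round(2*rad*np.median(d[m])/c[0][0,0],1))
E
python3 w.py wrist1; python3 go.py
```

```text
time: 3.2
tool_pos: [489.9, 233.4, 210.3]
tcp_rot: [179.9, -0.0, -74.0]
ft_force: [-0.8, -1.1, -0.5]
finger_gap: 0.1
eye [560. 254. 352.]
blue 1408 px [218.  78.] xyz [572.8 308.4  70.8] mean [572.6 308.5  70.8] dia 34.6
yellow 1098 px [313. 172.] xyz [521.7 212.   70.9] mean [521.6 212.1  70.9] dia 32.4
green 1097 px [224. 174.] xyz [499.  285.8  70.9] mean [498.9 285.8  70.9] dia 32.1
3.25 [489.7 233.3 211.1] [179.9  -0.  -74. ] [0.8 0.8 0.6] -0.3 [20. -1. 96. -0. 85. 94.]
```

View pics/wrist1.png

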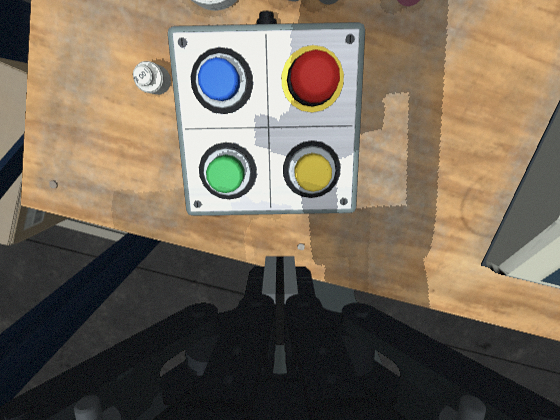

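The wrist view shows blue at (218,78), red at (314,77), green at (224,174) and yellow at (313,172), and its positions match the top camera to 2–3 mm. Next I go over blue.

```bash
python3 go.py 573,308,90;  python3 -m pendant '[[0,-12.2,-25,5,0],[0,-12.2,-25,20,0],[0,-12.2,-25,30,0],[0,-12.2,-25,35,0],[0,0,0,20,0],[0,0,0,8,0],[0,0,0,0,0],[0,0,0,0,0]]'; python3 go.py 573,308,72
python3 - <<'E'
E
```

```text
3.25 [489.7 233.3 211.1] [179.9  -0.  -74. ] [0.8 0.8 0.6] -0.3 [20. -1. 96. -0. 85. 94.]
573,308,90 shift [ -48.8 -100.8  121. ]
time: 4.05
tool_pos: [573.4, 308.0, 95.9]
tcp_rot: [-179.8, 0.0, -74.0]
ft_force: [0.7, 0.5, -0.1]
finger_gap: -0.1
4.05 [573.4 308.   95.9] [-179.8    0.   -74. ] [ 0.7  0.5 -0.1] -0.1 [24. 21. 85. -0. 75. 98.]
573,308,72 shift [-0.1  0.5 23.9]
```

```bash
for i in 1; do python3 -m pendant '[[0,0,0,5,0],[0,0,0,5,0],[0,0,0,5,0],[0,0,0,0,0],[0,0,0,0,0]]'; python3 -m pendant '[[0,0,0,1,0],[0,0,0,1,0],[0,0,0,1,0],[0,0,0,0,0],[0,0,0,0,0]]' | sed -n 1,5p; done
```

```text
time: 4.55
tool_pos: [572.5, 307.8, 78.0]
tcp_rot: [180.0, -0.0, -74.0]
ft_force: [-0.1, -0.0, -0.1]
finger_gap: -0.4
time: 5.05
tool_pos: [572.8, 307.9, 75.3]
tcp_rot: [180.0, -0.0, -74.0]
ft_force: [0.0, -0.1, -0.8]
finger_gap: -0.0
```

```bash
python3 -m pendant '[[0,0,0,1,0],[0,0,0,1,0],[0,0,0,1,0],[0,0,0,1,0],[0,0,0,1,0],[0,0,0,1,0],[0,0,0,1,0],[0,0,0,1,0],[0,0,0,0,0]]'; python3 -m pendant '[[0,0,0,1,0],[0,0,0,1,0],[0,0,0,1,0],[0,0,0,1,0],[0,0,0,0,0]]'
```

```text
time: 5.95
tool_pos: [572.7, 308.0, 67.2]
tcp_rot: [-180.0, 0.0, -74.0]
ft_force: [-1.1, -0.2, 2.7]
finger_gap: -0.1
time: 6.45
tool_pos: [572.8, 307.9, 63.1]
tcp_rot: [-180.0, 0.0, -74.0]
ft_force: [0.2, -0.0, 2.6]
finger_gap: 0.1
```

```bash
for z in 1; do python3 -m pendant '[[0,0,0,1,0],[0,0,0,1,0],[0,0,0,1,0],[0,0,0,0,0]]'|grep -E 'pos|force';python3 -m pendant '[[0,0,0,0.5,0],[0,0,0,0.5,0],[0,0,0,0,0]]'|grep -E 'pos|force'; python3 -m pendant '[[0,0,0,0,0]]'|grep force; done
```

```text
tool_pos: [572.8, 308.0, 60.3]
ft_force: [-1.6, -0.4, 4.2]
tool_pos: [572.8, 308.0, 59.5]
ft_force: [-1.6, -1.6, 4.2]
ft_force: [-0.5, -0.3, 5.6]
```

```bash
python3 -m pendant '[[0,0,0,0.5,0],[0,0,0,0,0]]'|grep -E 'pos|force'; python3 -m pendant '[[0,0,0,0,0]]'|grep force; python3 -m pendant '[[0,0,0,0,0]]'|grep -E 'time|force'; python3 -m pendant '[[0,0,0,-2,0],[0,0,0,-5,0],[0,0,0,-10,0],[0,0,0,-20,0],[0,0,0,-20,0],[0,0,0,0,0],[0,0,0,0,0]]';python3 go.py 522,212,110 522,212,76
```

```text
tool_pos: [572.8, 308.0, 59.0]
ft_force: [-1.9, -0.8, 6.9]
ft_force: [-1.6, -0.6, 5.5]
time: 7.65
ft_force: [-1.2, -0.9, 6.2]
time: 8.35
tool_pos: [573.2, 308.1, 116.5]
tcp_rot: [-179.9, 0.0, -74.0]
ft_force: [1.4, 0.0, -0.8]
finger_gap: 0.1
8.35 [573.2 308.1 116.5] [-179.9    0.   -74. ] [ 1.4  0.  -0.8] 0.1 [24. 19. 84.  0. 77. 98.]
522,212,110 shift [78.3 75.7  6.4]
522,212,76 shift [ 0.  0. 34.]
```

```bash
python3 -m pendant '[[0,15.7,15.1,0,0],[0,15.7,15.1,0,0],[0,15.7,15.1,0,0],[0,15.7,15.1,0,0],[0,15.7,15.1,0,0],[0,0,0,0,0],[0,0,0,0,0],[0,0,0,0,0]]'; python3 w.py wrist2;  python3 go.py 522,212,76
```

```text
time: 9.15
tool_pos: [521.9, 212.1, 115.3]
tcp_rot: [180.0, 0.0, -74.0]
ft_force: [-0.2, 0.2, -0.7]
finger_gap: 0.1
eye [592. 232. 257.]
blue 2613 px [143. 109.] xyz [573.2 308.   60.9] mean [573.1 308.1  60.9] dia 35.0
yellow 2066 px [280. 238.] xyz [522.4 212.   70.9] mean [523.6 212.3  70.9] dia 31.8
green 2389 px [154. 240.] xyz [500.1 285.3  70.8] mean [499.7 285.4  70.9] dia 33.0
9.2 [522.  212.2 115.5] [180.    0.  -73.9] [0.3 0.5 1.2] 0.0 [17.  7. 98.  0. 75. 91.]
522,212,76 shift [ 0.2  0.  39.5]
```

Blue reads 10 mm lower than the others, so it is fully in, and the tool is centred over yellow. I'll press yellow to the same commanded depth of about z=58.8.

```bash
python3 -m pendant '[[0,0,0,15,0],[0,0,0,12,0],[0,0,0,8,0],[0,0,0,5,0],[0,0,0,1,0],[0,0,0,1,0],[0,0,0,1,0],[0,0,0,1,0],[0,0,0,1,0],[0,0,0,1,0]]'; python3 -m pendant '[[0,0,0,1,0],[0,0,0,1,0],[0,0,0,1,0],[0,0,0,1,0],[0,0,0,1,0],[0,0,0,1,0],[0,0,0,1,0],[0,0,0,0,0],[0,0,0,0,0]]'
```

```text
time: 10.2
tool_pos: [522.2, 211.8, 70.3]
tcp_rot: [-179.9, 0.0, -74.0]
ft_force: [-0.3, -0.8, 1.7]
finger_gap: -0.3
time: 11.1
tool_pos: [521.8, 211.6, 62.7]
tcp_rot: [180.0, 0.0, -74.0]
ft_force: [2.1, 0.7, 1.6]
finger_gap: 0.2
```

```bash
python3 -m pendant '[[0,0,0,1,0],[0,0,0,1,0],[0,0,0,1,0],[0,0,0,0.5,0],[0,0,0,0.5,0],[0,0,0,0,0],[0,0,0,0,0]]'|grep -E 'pos|force'; python3 -m pendant '[[0,0,0,0,0]]'|grep force; python3 -m pendant '[[0,0,0,0,0]]'|grep -E 'time|force'
```

```text
tool_pos: [521.8, 211.7, 59.0]
ft_force: [0.3, -0.6, 5.7]
ft_force: [-0.5, -0.4, 5.8]
time: 12.0
ft_force: [-1.1, -0.6, 5.5]
```

```bash
python3 -m pendant '[[0,0,0,-2,0],[0,0,0,-5,0],[0,0,0,-15,0],[0,0,0,-25,0],[0,0,0,-10,0],[0,-19.1,0.3,0,0],[0,-19.1,0.3,0,0],[0,-19.1,0.3,0,0],[0,-19.1,0.3,0,0],[0,0,0,0,0]]';  python3 -m pendant '[[0,0,0,0,0],[0,0,0,0,0]]'|tail -1; python3 w.py wrist3;  python3 go.py 499.7,285.3,76
```

```text
time: 13.0
tool_pos: [498.8, 286.6, 116.1]
tcp_rot: [-180.0, 0.0, -73.9]
ft_force: [-0.2, -1.0, -0.3]
finger_gap: 0.1
finger_gap: -0.1
eye [570. 304. 258.]
blue 2522 px [272. 107.] xyz [572.7 309.4  61. ] mean [572.8 309.   60.9] dia 33.4
yellow 1907 px [396. 232.] xyz [521.4 212.6  60.9] mean [521.8 212.8  60.9] dia 32.9
green 2058 px [276. 238.] xyz [499.4 286.4  70.9] mean [500.6 286.9  70.9] dia 31.9
13.25 [499.8 284.  115.8] [180.  -0. -74.] [ 0.6  0.6 -0.8] 0.1 [25.  8. 97. -0. 75. 99.]
499.7,285.3,76 shift [-1.3 -0.2 39.8]
```

Yellow is in as well, with its top 10 mm lower than before, and the tool is over green.

```bash
python3 -m pendant '[[0,0,0,15,0],[0,-1,0,12,0],[0,0,0,8,0],[0,0,0,5,0],[0,0,0,1,0],[0,0,0,1,0],[0,0,0,1,0],[0,0,0,1,0],[0,0,0,1,0],[0,0,0,1,0]]'; python3 -m pendant '[[0,0,0,1,0],[0,0,0,1,0],[0,0,0,1,0],[0,0,0,1,0],[0,0,0,1,0],[0,0,0,1,0],[0,0,0,1,0],[0,0,0,0,0],[0,0,0,0,0]]'
```

```text
time: 14.25
tool_pos: [499.7, 285.9, 70.3]
tcp_rot: [-179.9, 0.0, -74.0]
ft_force: [-0.1, -0.1, 2.9]
finger_gap: -0.5
time: 15.15
tool_pos: [499.3, 285.7, 62.7]
tcp_rot: [180.0, -0.0, -74.0]
ft_force: [1.5, 0.5, 2.0]
finger_gap: 0.3
```

```bash
python3 -m pendant '[[0,0,0,1,0],[0,0,0,1,0],[0,0,0,1,0],[0,0,0,0.5,0],[0,0,0,0.5,0],[0,0,0,0,0],[0,0,0,0,0]]'|grep -E 'pos|force'; python3 -m pendant '[[0,0,0,0,0]]'|grep force; python3 -m pendant '[[0,0,0,0,0]]'|grep -E 'time|force'
```

```text
tool_pos: [499.3, 285.7, 59.0]
ft_force: [-0.3, -0.9, 5.6]
ft_force: [-0.6, -0.3, 6.1]
time: 16.05
ft_force: [-0.2, -0.9, 5.4]
```

```bash
python3 -m pendant '[[0,0,0,-2,0],[0,0,0,-5,0],[0,0,0,-15,0],[0,0,0,-25,0],[0,0,0,-30,0],[0,0,20,-30,0],[0,0,20,-30,0],[0,0,20,-15,0],[0,0,0,0,0],[0,0,0,0,0]]'; python3 -m pendant '[[0,0,0,0,0],[0,0,0,0,0]]'|tail -1; python3 w.py wrist4
python3 - <<'E'
from h import *
p,d=optics.snapshot("top"); cv2.imwrite('pics/top2.png',cv2.resize(np.hstack([cv2.imread('pics/top1.png')[120:300,120:280],p[120:300,120:280]]),None,fx=2.4,fy=2.4))
print(r.sense()['ft_force'],r.sense()['qd'].max())
E
```

```text
time: 17.05
tool_pos: [441.8, 269.3, 211.9]
tcp_rot: [-179.9, 0.0, -74.0]
ft_force: [0.1, -0.0, -1.4]
finger_gap: 0.1
finger_gap: 0.1
eye [512. 289. 352.]
blue 1422 px [277.  30.] xyz [572.4 308.4  60.9] mean [572.2 308.9  60.9] dia 35.8
yellow 1117 px [368. 129.] xyz [521.1 212.2  60.9] mean [521.1 212.4  60.9] dia 33.3
green 1076 px [278. 131.] xyz [498.4 286.1  60.9] mean [498.3 286.2  60.9] dia 32.2
[ 0.03138383 -0.85943693 -0.45122059] 0.10803440591714814
```

View pics/top2.png

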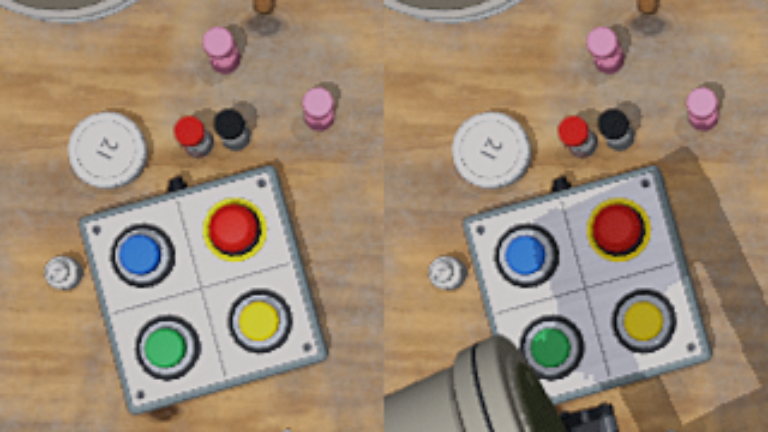

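The before/after crop shows all three caps lowered, the red button untouched, and the tin, vials and weight in the same places. The arm is clear, about 150 mm above the lid.

```bash
python3 -c "
from bench import hand_in
print(hand_in())"
```

```text
the job is handed in; nothing more can be done
None
```

I pressed blue, then yellow, then green with the shut fingertips. Each press ended at about 5.5–6 N, well above the 2.5–3 N of friction, so each button was against its end stop. I then drew the arm back clear and handed the job in at about 17 s.

- **Buttons:** in the last wrist picture all three caps read 60.9 mm above the table, against 70.9 mm before. That is the full 10 mm of travel; both readings sit about 1 mm low, which is within the calibration.
- **Surroundings:** before/after crops from the top camera show the tin, vials and weight (and the pink look-alikes) unmoved. The red button looks the same in the crops; I did not measure its depth.
- **Disagreement:** at the start the side camera put the buttons about 6 mm nearer in x than the top camera, probably because it sees the cap walls. The wrist camera agreed with the top camera to 2–3 mm. No check failed.

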